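Index the survey table to its next stop

TASK

The stone cast on the survey table has been marked in its first position. Pull the red knob of the spring plunger straight up, swing the turntable counter-clockwise (seen from above) to the next stop, which is the hole in the brass sector, and let the plunger drop fully home in that hole so that the table is locked there; then let go. The sector was clamped by hand, so find its hole by feel and be gentle, do not force the pin sideways against the edge of a hole; the cast must stay seated between its studs, and the two stain vials and the powder vial beside the table must stay where they are.

Things in the scene. Friction and masses are not known exactly. Their poses are not given: they have to be found in the camera images.
- survey_table: Round grey foot, 244 mm across, fixed to the bench; origin on the bench on the turntable's vertical axis, z up. On its front half a steel index ring (168 to 236 mm across, top at 24 mm) whose gap holds the brass sector (top at 22.5 mm). A 107 mm high pillar with a pointed marking lead stands at the far side, 106 mm out, 25 degrees clockwise from this frame's x axis.
- stage (a joint): Angle of the aluminium turntable (158 mm across, top at 38 mm), rad, counter-clockwise positive from above; 0 = first position, locked in a ring hole. Other ring holes at -0.785, -1.571. The next stop, the sector's hole, lies between 0.87 and 1.16, exact angle not measured. Between holes the track is flat: ring up to 0.44, sector to 1.59. Turning takes 0.08 N m plus the pin's drag, about 1 N.
- plunger (a joint): Lift of the spring plunger, m: 0 = fully home in a hole, 0.008 = nose resting on the sector, 0.0095 = on the ring, 0.013 = upper stop. Spring force 4 N at 0, 8.5 N at 0.013. Pin 8 mm thick, nose chamfered 1.5 mm, holes 9.5 mm wide; it bears 35 N sideways. Let down on the sector and moved along with the turntable, it snaps down by itself within about 1.5 mm of the hole's middle.
- knob (a point): Middle of the plunger's red fluted knob: 24 mm high, 23 mm thick at the bottom, 27 mm at the top. It stands on a lug of the turntable 101 mm from the axis, its middle 73 mm above the bench with the plunger home, and rises and sinks with the pin. Below it: a steel barrel (17 mm thick, foot 21 mm) from 58 mm down to the lug (30 mm wide, top at 38 mm). Take it from above by its sides.
- nest (a point): Point on the turntable's axis, on top of its rubber pad (40 mm above the bench) on which the cast stands; it turns with the table.
- cast_middle (a point): Middle of the base of the yellow stone cast (loose, 61 x 66 mm, 33 mm high, about 110 g) that stands on the rubber pad between five brass studs 10 mm high; this point is 12.5 mm above its underside.
- vial_middle (a point): Middle of a small black stain vial with a black cap (22 mm thick, 42 mm high), standing loose on the bench in front of the table; point 21 mm above the bench.
- powder_middle (a point): Middle of a small powder vial with a grey cap (16 mm thick, 46 mm high), standing loose on the bench to the right of the table; point 23 mm above the bench.
- amber_middle (a point): Middle of a small amber glass stain vial with a black cap (22 mm thick, 42 mm high), standing loose on the bench to the left front of the table; point 21 mm above the bench.

How it is judged:
By the outcome, as a careful person would: the job done as asked, in the order asked, and still so for the second after the job is handed in, with the robot touching nothing.
It also fails if it takes over 51 s, if anything falls off the work surface, if the arm or the gripper's body presses on something with over 40 N, if the wrist force passes 120 N, or if a joint passes its speed limit or range.

ROBOT

A 6-joint arm with a two-finger parallel gripper is mounted at the origin on a cart in front of the work surface, level with it; the furniture and walls round the work are solid. World frame = base frame: x ahead of the robot, y to its left, z up, the work surface at z = 0. Lengths are in m, angles in rad, forces in N, time in s.
With the tool pointing down it reaches from about 0.425 to 0.95 m from the base axis. Payload 14.7 kg.
Tool frame: the origin (TCP) lies at the centre of the arm's flange, where the gripper is bolted on; the fingertips stand r.tcp_to_tips ahead of it and the grasp point (between the pads) lies 155 mm ahead of it (r.tcp_to_tips is the distance from the TCP to the fingertips, in m); z points along the fingers, y is the line along which they close (so a half turn about z gives the same grasp; the last joint's range is limited). The gripper opens to 85 mm and grips with 20 to 120 N. Pads are 22 mm wide; open, the fingers measure 114 mm over their backs; the gripper's body (76 mm by 85 mm) begins 54 mm behind the grasp point. The pads swing forward as they close: fully open they stand 13 mm farther back than shut.
Start: joints at [1.28, 0.48, 1.596, -0, 1.065, -0.047], TCP at [0.157, 0.631, 0.405] pointing down, gripper open.
Joint ranges: [-2.75, 2.75], [-0.82, 2.05], [0.23, 2.67], [-1.56, 4.7], [0.09, 2.69], [-2.92, 2.92]. Speed limits (rad/s): [1.89, 1.89, 2.39, 3.01, 3.01, 3.01].

INTERFACE

Orientations are given as a 3x3 rotation matrix whose columns are the frame's x, y, z axes.
In Python, from station import r, snapshot, camera_info, finish_job gives the robot as it stands. The module is installed in compiled form; this text tells all that it offers.
- The arm moves only by the tool jog_arm, never from a script. Its argument "commands" is one flat list of numbers, 5 for each row, row after row: the shift along the tool's x, y, z normalised to -1 to 1, where 1 is 0.08 m, then the turn about the tool's z normalised to -1 to 1, where 1 is 360 degrees, then the closure, from 0 (fully open) to 1 (shut). In form: [tx, ty, tz, spin, grip, tx, ty, tz, spin, grip, ...]. A call has 1 to 12 rows; each row is the pose to reach, as a shift and turn from the pose commanded when the call began, along the tool's axes at that moment, turning the shorter way round; what a row does not reach only later rows make up. A row lasts 1/8 s, in which the tool goes at most 62.5 mm and 10.7 degrees, less where a joint would pass 70% of its speed; a pose out of reach is approached as far as the arm can. A call with a number of a shift or a turn outside -1 to 1 is refused whole. A call with a gripper value outside its range is refused whole. The fingers move at their own pace and stop on an object; "force" is the grip in N (left out, the last holds). Time passes only in rows, so rows that repeat a pose let the fingers close. It gives the time, the measured TCP pose, the force, the opening and the grip force at its end, in the units of the state.
- r.observe(): the state, without advancing time (a new reading comes with each control period).
- snapshot(name): name is "scene" or "top"; returns the picture (384x512x3 uint8, blue, green, red); there is no depth.
- camera_info(name): a dict with "fx", "fy", "cx", "cy" (pixels), "world_from_camera" (4x4, takes a point from camera to world coordinates). Camera axes: x right, y down, z forward; pixel columns grow to the right and rows downward; lengths in m; the calibration is good to about 2 mm. A picture is of the moment at which its call begins. camera_info takes no time and is no camera call.
- finish_job(): hands the job in; it is judged then, once.
The state is a dict: "clock": time; "joint_pos": joint angles; "qd": joint speeds; "joint_torque": joint torques, N m; "position": TCP position; "tcp_rot": TCP orientation; "force": force on the tool from outside, world axes, zero at the start; "moment": the same for the moment, N m; "width": finger opening in m; "finger_force": force on a finger pad.
Only numpy, scipy, OpenCV 4.12 (cv2) and the standard library are available. Lean on these libraries where they do the work, as an engineer would, in place of code of your own. Each camera call takes 0.05 s, during which the arm holds its last target. There are 200 camera calls.

## Working session

There is one attempt and no reset: what is moved stays moved. The work goes in short steps, Python scripts to look and compute and a tool call to move; the robot and the scene stay as the last step left them, time stands still between calls to the robot, and variables do not carry over. Pictures are saved under pics/ and viewed, at most 10 in all, crops included, and the job is handed in when it is done.

Besides the shell and the picture viewer there is one more tool, called after "Call:" as name(argument=value, ...) on one line, values as JSON. jog_arm: Moves the arm, as the interface text tells. Its arguments: {"type":"object","properties":{"commands":{"type":"array","items":{"type":"number"}},"force":{"type":"number"}},"required":["commands"]}

```bash
mkdir -p pics
python3 - <<'E'
from station import r,snapshot,camera_info
import cv2,numpy as np
for n in("scene","top"):
    cv2.imwrite(f"pics/{n}0.png",snapshot(n)); c=camera_info(n); print(n,c["fx"],c["cx"],c["cy"],np.round(c["world_from_camera"],3).tolist())
o=r.observe(); print(o["clock"],o["position"],np.round(o["tcp_rot"],3).tolist(),o["width"],o["force"],r.tcp_to_tips)
E
```

```text
scene 486.82933419928395 256.30071135326904 196.35859995988423 [[0.759, -0.326, 0.564, -0.065], [-0.651, -0.388, 0.652, -1.033], [0.006, -0.862, -0.507, 0.616], [0.0, 0.0, 0.0, 1.0]]
top 370.78724548911765 252.7792389403548 187.51133420300206 [[-0.014, -0.996, 0.09, 0.434], [-1.0, 0.013, -0.009, -0.365], [0.008, -0.091, -0.996, 0.919], [0.0, 0.0, 0.0, 1.0]]
0.1 [0.15682093 0.63061445 0.40414486] [[-0.97, 0.241, -0.0], [0.241, 0.97, -0.001], [0.0, -0.001, -1.0]] 0.0852631908129541 [-0.07183624  0.65356109  0.20959064] 0.1734
```

View pics/scene0.png

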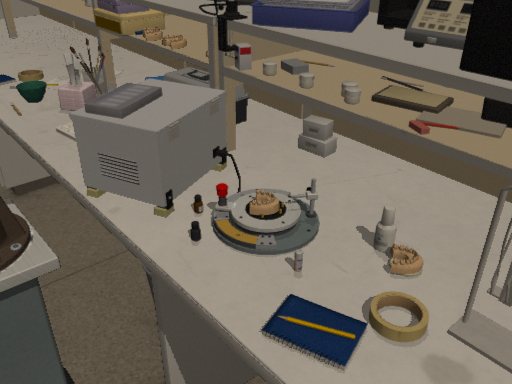

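View pics/top0.png

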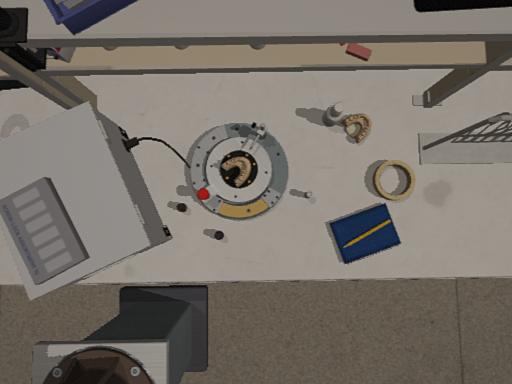

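The two views show the red knob at top (203,194) / scene (222,190). The table centre is near top (237,170), the black vial at (219,235), the amber vial at (182,207) and the powder vial at (308,194). A grey box stands to the left of the table.

```bash
cat > h.py <<'E'
import cv2,numpy as np
from station import r,snapshot,camera_info
C={n:camera_info(n) for n in("scene","top")}
def ray(n,uv):
    c=C[n];T=np.array(c["world_from_camera"]);d=T[:3,:3]@[(uv[0]-c["cx"])/c["fx"],(uv[1]-c["cy"])/c["fy"],1]
    return T[:3,3],d/np.linalg.norm(d)
def plane(n,uv,z):
    o,d=ray(n,uv);return o+d*(z-o[2])/d[2]
def tri(a,b):
    (o,d),(p,e)=ray("scene",a),ray("top",b)
    s=np.linalg.lstsq(np.c_[d,-e],p-o,rcond=None)[0];A,B=o+s[0]*d,p+s[1]*e
    return (A+B)/2,np.linalg.norm(A-B)
def proj(n,P):
    c=C[n];q=np.linalg.inv(np.array(c["world_from_camera"]))@np.r_[P,1]
    return q[0]/q[2]*c["fx"]+c["cx"],q[1]/q[2]*c["fy"]+c["cy"]
def red(img,box):
    x0,y0,x1,y1=box;h=cv2.cvtColor(img[y0:y1,x0:x1],cv2.COLOR_BGR2HSV)
    m=((h[...,0]<6)|(h[...,0]>174))&(h[...,1]>150)&(h[...,2]>70)
    v,u=np.nonzero(m);return (u.mean()+x0,v.mean()+y0),len(u),(u.min()+x0,u.max()+x0,v.min()+y0,v.max()+y0)
E
python3 - <<'E'
from h import *
s,t=cv2.imread("pics/scene0.png"),cv2.imread("pics/top0.png")
a=red(s,(205,175,240,220));b=red(t,(190,180,220,210));print(a,b);print("knob",tri(a[0],b[0]))
# brass sector & foot
h=cv2.cvtColor(t,cv2.COLOR_BGR2HSV)
# foot edges along rays from center in top: print gradient
g=cv2.GaussianBlur(cv2.cvtColor(t,cv2.COLOR_BGR2GRAY),(3,3),0)
# black pad disc
m=(g<60).astype(np.uint8);m[:140]=0;m[200:]=0;m[:,:205]=0;m[:,270:]=0
v,u=np.nonzero(m);hull=cv2.convexHull(np.c_[u,v].astype(np.float32));print("pad",cv2.minEnclosingCircle(hull))
sat=h[...,1].astype(int)
c=cv2.HoughCircles(g,cv2.HOUGH_GRADIENT,1,20,param1=120,param2=15,minRadius=46,maxRadius=56);print(c)
c2=cv2.HoughCircles(g,cv2.HOUGH_GRADIENT,1,20,param1=120,param2=15,minRadius=29,maxRadius=37);print(c2)
for nm,uv in(("black",(219,235)),("amber",(182,207)),("powder",(308,194))):print(nm,plane("top",uv,.042))
p=t[110:240,160:330];cv2.imwrite("pics/c1.png",cv2.resize(p,None,fx=4.6,fy=4.6,interpolation=cv2.INTER_CUBIC))
E
```

```text
((np.float64(221.55384615384617), np.float64(189.54615384615386)), 130, (np.int64(216), np.int64(227), np.int64(183), np.int64(196))) ((np.float64(202.79611650485438), np.float64(193.67961165048544)), 103, (np.int64(198), np.int64(208), np.int64(188), np.int64(199)))
knob (array([ 0.49929422, -0.25867098,  0.07185971]), np.float64(0.0014907075906399933))
pad ((232.0, 176.1999969482422), 34.08293914794922)
[[[239.5 171.5  48.8]]]
[[[238.5 169.5  33. ]]]
black [ 0.4032015 -0.2922538  0.042    ]
amber [ 0.47009788 -0.20535795  0.042     ]
powder [ 0.49678415 -0.5040672   0.042     ]
```

View pics/c1.png

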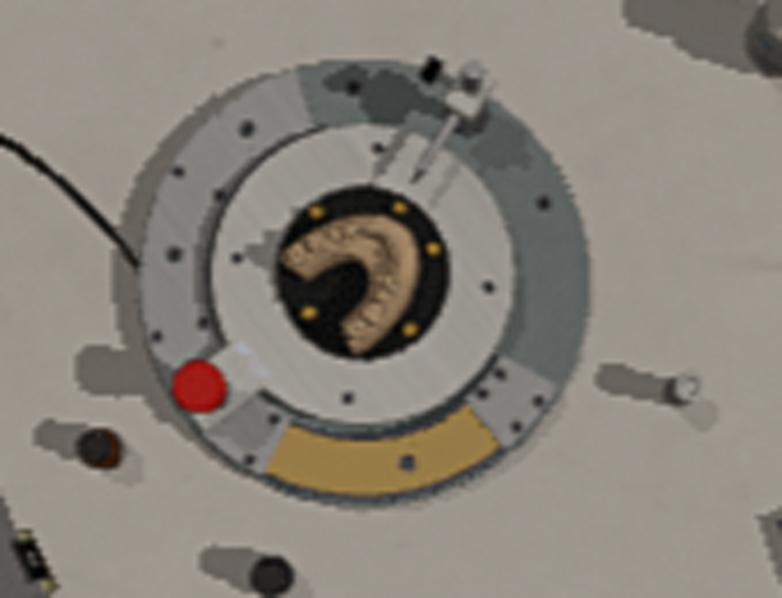

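The crop shows the knob at (199,387), the turntable circle centred on about (363,273), and a hole in the brass sector at (407,462). Counter-clockwise from the knob runs through the brass.

Run:
```python
from h import *
t=cv2.imread("pics/top0.png")
ctr=plane("top",(238.8,169.3),.038); kn=np.array([.4993,-.2587,.0719]); ho=plane("top",(160+407/4.6,110+462/4.6),.0225)
h=cv2.cvtColor(t,cv2.COLOR_BGR2HSV)
m=((h[...,0]>8)&(h[...,0]<16)&(h[...,1]>60)).astype(np.uint8)
f=lambda p:(np.linalg.norm(p[:2]-ctr[:2]),np.arctan2(*(p-ctr)[[1,0]]))
print("ctr",ctr,"knob",f(kn),"hole",ho,f(ho),"delta",f(ho)[1]-f(kn)[1])
kp=plane("top",(202.8,193.7),.085);print("knob top ray",kp,f(kp))
s=cv2.imread("pics/scene0.png")
p=s[165:260,180:340];cv2.imwrite("pics/c2.png",cv2.resize(p,None,fx=5,fy=5,interpolation=cv2.INTER_CUBIC))
o=r.observe();R=o["tcp_rot"]
print(R.T@(kn-o["position"]))
```

```text
ctr [ 0.55867969 -0.34028936  0.038     ] knob (np.float64(0.1009097213428633), np.float64(2.199929044084246)) hole [ 0.4603599  -0.36213427  0.0225    ] (np.float64(0.10071733653553043), np.float64(-2.9229618388860414)) delta -5.122890882970287
knob top ray [ 0.49765302 -0.25988685  0.085     ] (np.float64(0.10093967799987531), np.float64(2.2200418234627213))
[-0.54700336 -0.7800084   0.333066  ]
```

View pics/c2.png

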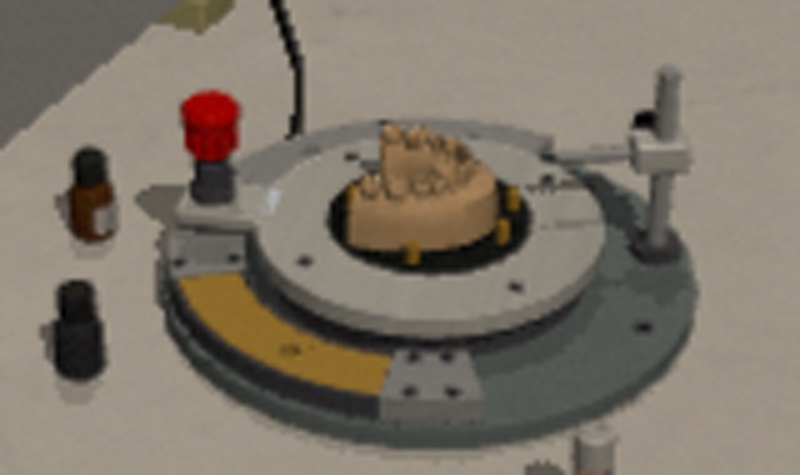

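Run:
```python
from h import *
print("hole tri",tri((238.4,235),(248.5,210.4)))
P=plane("scene",(165,210),0);print("box foot",P)
for z in(.15,.2,.25,.3):print(z,proj("scene",np.r_[P[:2],z]),proj("top",np.r_[P[:2],z]))
for z in(.2,.3,.4):print("shelf",z,plane("top",(237,40),z),plane("top",(237,70),z))
o=r.observe();R=o["tcp_rot"]
for W in([.40,.32,.50],[.48,.0,.45],[.499,-.259,.31]):print(np.round(R.T@(np.array(W)-o["position"])/.08,2))
```

```text
hole tri (array([ 0.46190765, -0.3632407 ,  0.0198055 ]), np.float64(0.0034903024943251436))
box foot [ 0.41214848 -0.1491469   0.        ]
0.15 (np.float64(159.01836413195753), np.float64(152.74357080148096)) (np.float64(144.96637136524885), np.float64(233.5828783285406))
0.2 (np.float64(156.83317985987122), np.float64(131.82690998819498)) (np.float64(137.6433873209839), np.float64(234.44688840021476))
0.25 (np.float64(154.5405888866637), np.float64(109.88214844897743)) (np.float64(129.21976664278748), np.float64(235.44075825735644))
0.3 (np.float64(152.13247277271216), np.float64(86.831576193832)) (np.float64(119.42721002679693), np.float64(236.59614347907922))
shelf 0.2 [ 0.7993893  -0.34402794  0.2       ] [ 0.73671773 -0.34337379  0.2       ]
shelf 0.3 [ 0.74865057 -0.34691778  0.3       ] [ 0.69469063 -0.34635456  0.3       ]
shelf 0.4 [ 0.69791185 -0.34980762  0.4       ] [ 0.65266352 -0.34933534  0.4       ]
[-3.89 -3.04 -1.2 ]
[-5.82 -6.68 -0.57]
[-6.83 -9.76  1.19]
```

Call:
jog_arm(commands=[-0.5,-0.38,-0.6,0,0,-0.97,-0.76,-1,0,0,-0.97,-0.76,-1,0,0], force=30)

```text
clock: 0.48
position: [0.2192, 0.5514, 0.4874]
tcp_rot: [[-0.97, 0.244, 0.002], [0.244, 0.97, 0.003], [-0.001, 0.003, -1.0]]
force: [0.2, -0.2, -0.1]
width: 0.0852
finger_force: 0.0
```

Call:
jog_arm(commands=[-0.5,-0.38,0,0,0,-0.97,-0.76,0,0,0])

```text
clock: 0.72
position: [0.2783, 0.4747, 0.4838]
tcp_rot: [[-0.971, 0.24, -0.001], [0.24, 0.971, -0.001], [0.0, -0.001, -1.0]]
force: [0.2, 0.2, -0.0]
width: 0.0852
finger_force: 0.0
```

Call:
jog_arm(commands=[-0.5,-0.38,0,0,0,-0.97,-0.76,0,0,0])

```text
clock: 0.98
position: [0.3393, 0.3967, 0.4839]
tcp_rot: [[-0.971, 0.241, -0.001], [0.241, 0.971, -0.001], [0.001, -0.001, -1.0]]
force: [0.9, 0.8, 0.7]
width: 0.0855
finger_force: 0.0
```

Call:
jog_arm(commands=[-0.5,-0.38,0,0,0,-0.97,-0.76,0,0,0])

```text
clock: 1.23
position: [0.4, 0.319, 0.4839]
tcp_rot: [[-0.971, 0.241, -0.001], [0.241, 0.971, -0.0], [0.001, -0.001, -1.0]]
force: [1.1, -0.0, 0.1]
width: 0.0856
finger_force: 0.0
```

Call:
jog_arm(commands=[-0.25,-0.45,0,0,0,-0.48,-0.91,0,0,0])

```text
clock: 1.48
position: [0.4194, 0.2391, 0.4838]
tcp_rot: [[-0.97, 0.241, -0.001], [0.241, 0.97, -0.0], [0.001, -0.001, -1.0]]
force: [-0.0, 0.1, 0.3]
width: 0.0854
finger_force: 0.0
```

Call:
jog_arm(commands=[-0.25,-0.45,0,0,0,-0.48,-0.91,0,0,0])

```text
clock: 1.72
position: [0.439, 0.1592, 0.484]
tcp_rot: [[-0.971, 0.241, -0.001], [0.241, 0.971, -0.0], [0.001, -0.0, -1.0]]
force: [0.4, 0.0, 0.0]
width: 0.0854
finger_force: 0.0
```

Call:
jog_arm(commands=[-0.25,-0.45,0,0,0,-0.48,-0.91,0,0,0])

```text
clock: 1.98
position: [0.4587, 0.0793, 0.484]
tcp_rot: [[-0.971, 0.241, -0.001], [0.241, 0.971, 0.0], [0.001, -0.0, -1.0]]
force: [0.3, -0.6, -0.2]
width: 0.0852
finger_force: 0.0
```

Call:
jog_arm(commands=[-0.25,-0.45,0,0,0,-0.48,-0.91,0,0,0])

```text
clock: 2.22
position: [0.4785, -0.0007, 0.484]
tcp_rot: [[-0.97, 0.241, -0.001], [0.241, 0.97, 0.0], [0.001, 0.0, -1.0]]
force: [0.9, -1.0, -0.7]
width: 0.0852
finger_force: 0.0
```

Call:
jog_arm(commands=[-0.13,-0.39,0,0,0,-0.26,-0.77,0,0,0])

```text
clock: 2.48
position: [0.4837, -0.0654, 0.4839]
tcp_rot: [[-0.97, 0.241, -0.001], [0.241, 0.97, 0.0], [0.001, 0.0, -1.0]]
force: [0.5, 0.8, 0.2]
width: 0.0855
finger_force: 0.0
```

Call:
jog_arm(commands=[-0.13,-0.39,0,0,0,-0.26,-0.77,0,0,0])

```text
clock: 2.72
position: [0.4891, -0.1301, 0.4839]
tcp_rot: [[-0.97, 0.241, -0.001], [0.241, 0.97, 0.001], [0.001, 0.0, -1.0]]
force: [1.3, 0.6, 0.9]
width: 0.0851
finger_force: 0.0
```

Call:
jog_arm(commands=[-0.13,-0.39,0,0,0,-0.26,-0.77,0,0,0])

```text
clock: 2.98
position: [0.4944, -0.1949, 0.4838]
tcp_rot: [[-0.97, 0.241, -0.001], [0.241, 0.97, 0.001], [0.001, 0.0, -1.0]]
force: [-0.0, -0.1, 0.4]
width: 0.0851
finger_force: 0.0
```

Call:
jog_arm(commands=[-0.13,-0.39,0,0.028,0.4,-0.26,-0.77,0,0.055,0.4,-0.26,-0.77,0,0.082,0.4,-0.26,-0.77,0,0.109,0.4,-0.26,-0.77,0,0.109,0.4])

```text
clock: 3.6
position: [0.4997, -0.2587, 0.4838]
tcp_rot: [[-0.6, 0.8, -0.001], [0.8, 0.6, 0.001], [0.001, -0.0, -1.0]]
force: [-0.6, 0.3, -0.4]
width: 0.0512
finger_force: 0.0
```

Call:
jog_arm(commands=[0,0,0.5,0,0.4,0,0,1,0,0.4])

```text
clock: 3.85
position: [0.4996, -0.2586, 0.4037]
tcp_rot: [[-0.603, 0.798, 0.001], [0.798, 0.603, -0.0], [-0.001, 0.0, -1.0]]
force: [0.0, -0.0, -0.6]
width: 0.0514
finger_force: 0.0
```

Call:
jog_arm(commands=[0,0,0.5,0,0.4,0,0,1,0,0.4,0,0,1,0,0.4])

```text
clock: 4.22
position: [0.4987, -0.2582, 0.3222]
tcp_rot: [[-0.602, 0.798, -0.005], [0.798, 0.602, 0.003], [0.005, -0.002, -1.0]]
force: [-0.7, 0.2, 1.2]
width: 0.0514
finger_force: 0.0
```

Run:
```python
from h import *
s,t=snapshot("scene"),snapshot("top")
p=cv2.resize(s[110:280,130:340],None,fx=3.5,fy=3.5,interpolation=cv2.INTER_CUBIC);cv2.imwrite("pics/a.png",p)
o=r.observe();R=o["tcp_rot"];print(o["position"],np.round(R,4).tolist(),o["width"],o["joint_pos"],R.T@(np.array([.4985,-.2593,.228])-o["position"])/.08)
```

```text
[ 0.49984599 -0.2589807   0.32533711] [[-0.6009, 0.7993, -0.0001], [0.7993, 0.6009, 0.0001], [0.0001, -0.0, -1.0]] 0.051007240843185635 [-5.31902006e-01  4.54836066e-01  1.87636075e+00  5.33896206e-05
  8.10494849e-01 -1.17654275e+00] [ 0.0067901  -0.01584414  1.21671469]
```

View pics/a.png

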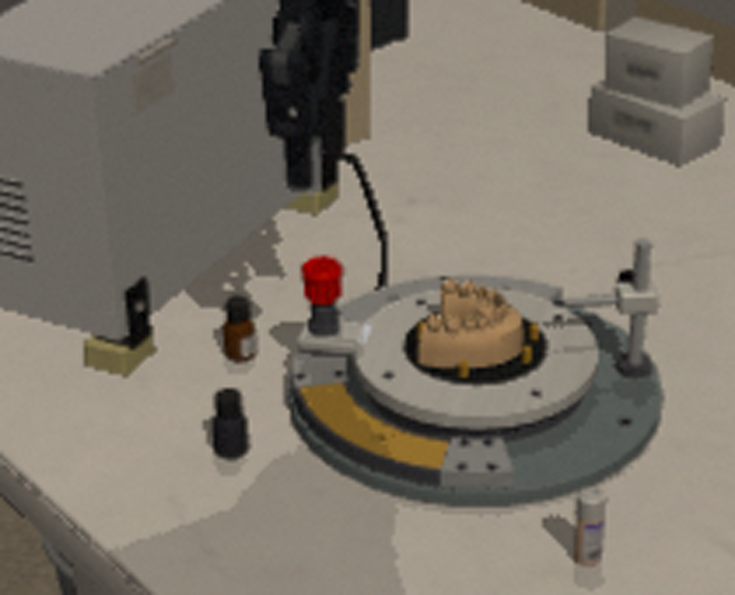

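The gripper stands above the knob with its fingers clear of both vials and the cast. I'll descend and grip lightly.

Call:
jog_arm(commands=[0,-0.01,0.4,0,0.4,0,-0.01,0.75,0,0.4,0,-0.01,0.95,0,0.4], force=20)

```text
clock: 4.7
position: [0.4993, -0.2597, 0.2492]
tcp_rot: [[-0.6, 0.8, 0.001], [0.8, 0.6, -0.001], [-0.001, 0.001, -1.0]]
force: [0.2, 0.2, -0.3]
width: 0.0513
finger_force: 0.0
```

Call:
jog_arm(commands=[0,0,0.15,0,0.4,0,0,0.25,0,0.4,0,0,0.25,0,0.45])

```text
clock: 5.08
position: [0.4989, -0.2595, 0.2287]
tcp_rot: [[-0.599, 0.801, -0.0], [0.801, 0.599, 0.0], [0.0, -0.0, -1.0]]
force: [-0.7, -0.1, 0.6]
width: 0.0472
finger_force: 0.0
```

Call:
jog_arm(commands=[0,0,0,0,0.55,0,0,0,0,0.6,0,0,0,0,0.65,0,0,0,0,0.7,0,0,0,0,0.75,0,0,0,0,0.8])

```text
clock: 5.82
position: [0.4989, -0.2596, 0.229]
tcp_rot: [[-0.599, 0.801, 0.0], [0.801, 0.599, -0.0], [-0.0, 0.0, -1.0]]
force: [-0.2, -0.4, 5.7]
width: 0.0253
finger_force: 19.3
```

Call:
jog_arm(commands=[0,0,0,0,0.8,0,0,-0.04,0,0.8,0,0,-0.08,0,0.8,0,0,-0.12,0,0.8,0,0,-0.145,0,0.8,0,0,-0.145,0,0.8], force=35)

```text
clock: 6.58
position: [0.4988, -0.2595, 0.2404]
tcp_rot: [[-0.599, 0.801, 0.0], [0.801, 0.599, -0.0], [-0.0, 0.0, -1.0]]
force: [1.8, -1.5, -8.6]
width: 0.0243
finger_force: 34.8
```

Run:
```python
from h import *
s=snapshot("scene");cv2.imwrite("pics/b.png",cv2.resize(s[140:250,170:330],None,fx=4.8,fy=4.8,interpolation=cv2.INTER_CUBIC))
o=r.observe();print(o["force"],o["moment"],o["finger_force"],red(s,(205,170,240,220)),np.round(o["tcp_rot"],4).tolist(),o["position"])
# circular path rows in tool axes: stage angle a about ctr; spin -a
ctr=np.array([.5587,-.3403]);p=o["position"][:2];R=o["tcp_rot"][:2,:2]
for a0,a1 in((0,.5),(.5,.98)):
  Q=lambda a:np.array([[np.cos(a),-np.sin(a)],[np.sin(a),np.cos(a)]])
  q0=Q(a0)@(p-ctr)
  for a in np.linspace(a0,a1,7)[1:]:
    d=(Q(a0)@R).T@(Q(a)@(p-ctr)-q0)/.08;print(round(a,3),np.round(d,3),round(-(a-a0)/2/np.pi,4))
```

```text
[ 2.33114521 -2.06501602 -8.08575948] [-0.28800628 -0.30377354 -0.02604624] 34.77844832496544 ((np.float64(226.03846153846155), np.float64(184.46153846153845)), 26, (np.int64(225), np.int64(227), np.int64(180), np.int64(190))) [[-0.5989, 0.8008, 0.0001], [0.8008, 0.5989, -0.0001], [-0.0001, 0.0, -1.0]] [ 0.49878299 -0.2595178   0.24029574]
0.083 [-0.004 -0.105] -0.0133
0.167 [-0.017 -0.209] -0.0265
0.25 [-0.038 -0.311] -0.0398
0.333 [-0.068 -0.412] -0.0531
0.417 [-0.106 -0.509] -0.0663
0.5 [-0.152 -0.603] -0.0796
0.58 [-0.004 -0.1  ] -0.0127
0.66 [-0.015 -0.2  ] -0.0255
0.74 [-0.035 -0.299] -0.0382
0.82 [-0.062 -0.396] -0.0509
0.9 [-0.097 -0.49 ] -0.0637
0.98 [-0.14  -0.581] -0.0764
```

View pics/b.png

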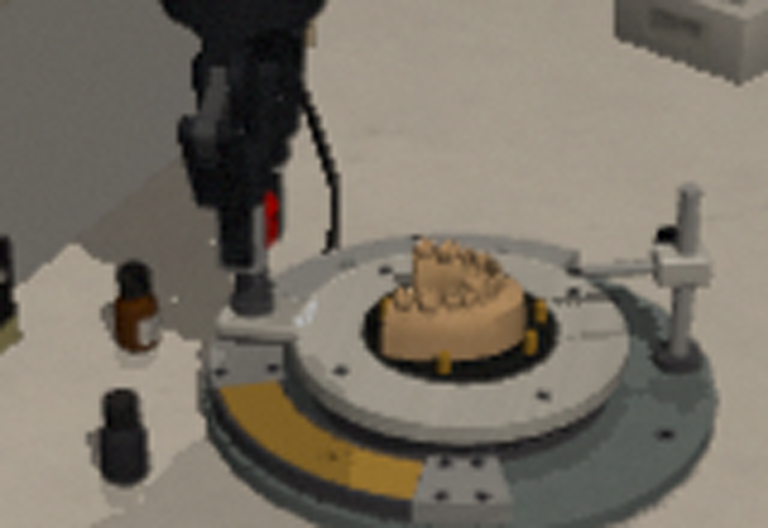

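Call:
jog_arm(commands=[-0.001,-0.035,0,-0.0045,0.8,-0.004,-0.105,0,-0.0133,0.8,-0.004,-0.105,0,-0.0133,0.8])

```text
clock: 7.0
position: [0.4921, -0.2651, 0.2403]
tcp_rot: [[-0.664, 0.748, 0.0], [0.748, 0.664, -0.0], [-0.0, -0.0, -1.0]]
force: [2.5, -2.0, -8.1]
width: 0.0247
finger_force: 34.9
```

Call:
jog_arm(commands=[-0.004,-0.105,0,-0.0133,0.8,-0.017,-0.209,0,-0.0265,0.8,-0.038,-0.311,0,-0.0398,0.8,-0.068,-0.412,0,-0.0531,0.8,-0.106,-0.509,0,-0.0663,0.8,-0.152,-0.603,0,-0.0796,0.8])

```text
clock: 7.75
position: [0.4646, -0.3062, 0.2404]
tcp_rot: [[-0.942, 0.337, 0.001], [0.337, 0.942, -0.001], [-0.001, -0.0, -1.0]]
force: [6.5, -1.9, -8.7]
width: 0.0248
finger_force: 34.8
```

```bash
cat > st.py <<'E'
from h import *
ctr=np.array([.5587,-.3403]);p0=np.array([.49878,-.25952])-ctr
def st():
    o=r.observe();q=o["position"][:2]-ctr;a=np.arctan2(q[1],q[0])-np.arctan2(p0[1],p0[0]);a%=2*np.pi
    n=q/np.linalg.norm(q);t=np.array([-n[1],n[0]]);f=o["force"]
    print("clk %.2f angle %.3f rad %.4f z %.4f F rad %.1f tan %.1f z %.1f w %.4f"%(o["clock"],a,np.linalg.norm(q),o["position"][2],n@f[:2],t@f[:2],f[2],o["width"]))
    return o
if __name__=="__main__":st()
E
python3 st.py
```

```text
clk 7.75 angle 0.585 rad 0.1000 z 0.2404 F rad -6.8 tan -0.4 z -8.7 w 0.0248
```

Call:
jog_arm(commands=[-0.014,-0.1,0,-0.0127,0.8,-0.025,-0.2,0,-0.0255,0.8,-0.045,-0.299,0,-0.0382,0.8,-0.072,-0.396,0,-0.0509,0.8,-0.107,-0.49,0,-0.0637,0.8,-0.107,-0.49,0,-0.0637,0.8])

```text
clock: 8.5
position: [0.4595, -0.346, 0.2403]
tcp_rot: [[-0.998, -0.055, 0.001], [-0.055, 0.998, -0.0], [-0.001, -0.0, -1.0]]
force: [6.5, -0.5, -7.2]
width: 0.0246
finger_force: 35.0
```

Run:
```python
from st import *
st();s=snapshot("top");cv2.imwrite("pics/d.png",cv2.resize(s[120:250,160:320],None,fx=4.6,fy=4.6,interpolation=cv2.INTER_CUBIC))
```

```text
clk 8.50 angle 0.990 rad 0.0994 z 0.2403 F rad -6.4 tan 0.9 z -7.2 w 0.0246
```

View pics/d.png

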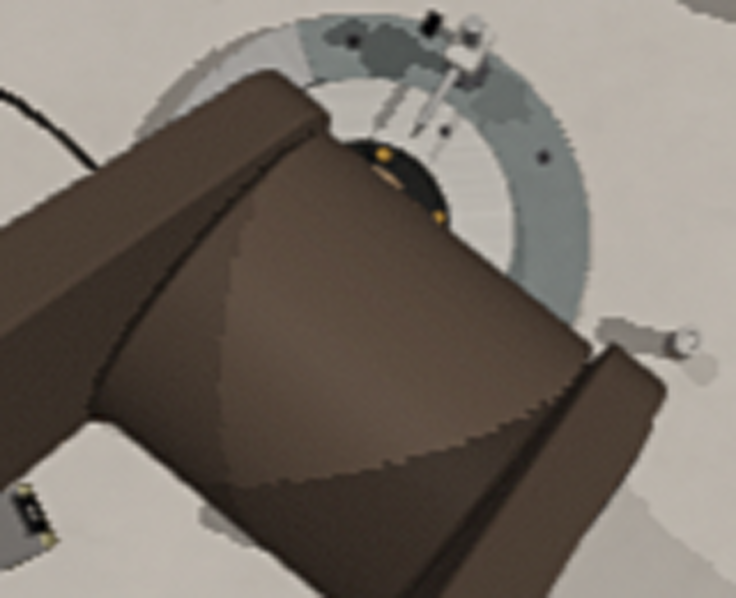

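Call:
jog_arm(commands=[-0.005,0,0.02,0,0.8,-0.005,0,0.04,0,0.8,-0.005,0,0.045,0,0.8,-0.005,0,0.045,0,0.8])

```text
clock: 9.05
position: [0.4596, -0.3456, 0.2369]
tcp_rot: [[-0.998, -0.055, 0.0], [-0.055, 0.998, -0.0], [-0.0, -0.0, -1.0]]
force: [4.1, 0.7, -0.7]
width: 0.0245
finger_force: 35.4
```

```bash
python3 st.py
```

```text
clk 9.05 angle 0.986 rad 0.0993 z 0.2369 F rad -4.1 tan -0.5 z -0.7 w 0.0245
```

Call:
jog_arm(commands=[0,0,0,0,0.65,0,0,0,0,0.65,0,0,0,0,0.65], force=20)

```text
clock: 9.43
position: [0.4593, -0.3457, 0.2367]
tcp_rot: [[-0.998, -0.055, -0.0], [-0.055, 0.998, 0.0], [0.0, 0.0, -1.0]]
force: [0.9, -0.3, -0.6]
width: 0.03
finger_force: 0.0
```

Run:
```python
from st import *
st();s=snapshot("scene");print(red(s,(205,170,280,240)))
cv2.imwrite("pics/e.png",cv2.resize(s[150:250,180:320],None,fx=5,fy=5,interpolation=cv2.INTER_CUBIC))
```

```text
clk 9.43 angle 0.986 rad 0.0996 z 0.2367 F rad -0.9 tan 0.3 z -0.6 w 0.0300
((np.float64(229.27906976744185), np.float64(208.25581395348837)), 86, (np.int64(226), np.int64(232), np.int64(201), np.int64(215)))
```

View pics/e.png

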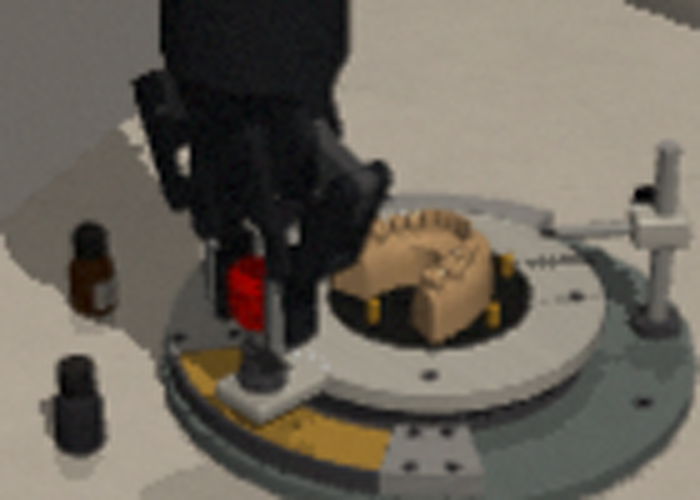

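The sector's hole is visible just ahead of the lug, at crop (295,425), and the cast is seated. I'll push gently counter-clockwise with loose fingers.

Call:
jog_arm(commands=[0,-0.03,0,-0.004,0.65,-0.002,-0.06,0,-0.008,0.65,-0.004,-0.09,0,-0.012,0.65,-0.006,-0.12,0,-0.015,0.65,-0.006,-0.12,0,-0.015,0.65])

```text
clock: 10.1
position: [0.4604, -0.3555, 0.2367]
tcp_rot: [[-0.989, -0.149, -0.0], [-0.149, 0.989, -0.0], [0.0, -0.0, -1.0]]
force: [-0.6, 2.1, 0.2]
width: 0.0299
finger_force: 0.7
```

```bash
cat > ck.py <<'E'
from st import *
st();s=snapshot("scene");print(red(s,(205,170,280,250)))
E
python3 ck.py
```

```text
clk 10.10 angle 1.086 rad 0.0994 z 0.2367 F rad 0.2 tan -2.2 z 0.2 w 0.0299
((np.float64(232.83035714285714), np.float64(209.82142857142856)), 112, (np.int64(229), np.int64(237), np.int64(203), np.int64(217)))
```

Call:
jog_arm(commands=[-0.001,-0.02,0,-0.0025,0.65,-0.001,-0.02,0,-0.0025,0.65])

```text
clock: 10.4
position: [0.4607, -0.3569, 0.2367]
tcp_rot: [[-0.986, -0.165, 0.0], [-0.165, 0.986, -0.0], [0.0, -0.0, -1.0]]
force: [-0.3, 2.0, -0.4]
width: 0.0298
finger_force: 0.9
```

```bash
python3 ck.py
```

```text
clk 10.40 angle 1.100 rad 0.0993 z 0.2367 F rad -0.0 tan -2.0 z -0.4 w 0.0298
((np.float64(233.5), np.float64(209.8728813559322)), 118, (np.int64(229), np.int64(238), np.int64(203), np.int64(217)))
```

Pushing at about 2 N, as expected; continuing.

Call:
jog_arm(commands=[-0.001,-0.02,0,-0.0025,0.65,-0.001,-0.02,0,-0.0025,0.65])

```text
clock: 10.7
position: [0.4611, -0.3584, 0.2366]
tcp_rot: [[-0.984, -0.18, -0.0], [-0.18, 0.984, 0.0], [0.0, 0.0, -1.0]]
force: [-1.8, 2.9, -0.9]
width: 0.0296
finger_force: 1.1
```

```bash
python3 ck.py
```

```text
clk 10.70 angle 1.116 rad 0.0993 z 0.2366 F rad 1.3 tan -3.2 z -0.9 w 0.0296
((np.float64(233.82456140350877), np.float64(210.0438596491228)), 114, (np.int64(230), np.int64(238), np.int64(203), np.int64(217)))
```

Call:
jog_arm(commands=[-0.001,-0.015,0,-0.002,0.65,-0.001,-0.015,0,-0.002,0.65])

```text
clock: 11.0
position: [0.4614, -0.3596, 0.2367]
tcp_rot: [[-0.981, -0.193, 0.0], [-0.193, 0.981, -0.0], [-0.0, -0.0, -1.0]]
force: [-0.7, 2.7, -1.3]
width: 0.0297
finger_force: 1.1
```

```bash
python3 ck.py
```

```text
clk 11.00 angle 1.128 rad 0.0992 z 0.2367 F rad 0.2 tan -2.8 z -1.3 w 0.0297
((np.float64(234.52991452991452), np.float64(210.62393162393164)), 117, (np.int64(230), np.int64(239), np.int64(204), np.int64(218)))
```

Call:
jog_arm(commands=[-0.001,-0.015,0,-0.002,0.65,-0.001,-0.015,0,-0.002,0.65])

```text
clock: 11.3
position: [0.462, -0.3611, 0.2369]
tcp_rot: [[-0.979, -0.205, 0.001], [-0.205, 0.979, -0.001], [-0.001, -0.001, -1.0]]
force: [0.5, -0.0, -1.1]
width: 0.03
finger_force: 0.0
```

```bash
python3 ck.py
```

```text
clk 11.30 angle 1.144 rad 0.0989 z 0.2369 F rad -0.5 tan 0.1 z -1.1 w 0.0300
((np.float64(235.4915254237288), np.float64(213.88983050847457)), 118, (np.int64(231), np.int64(239), np.int64(207), np.int64(221)))
```

Call:
jog_arm(commands=[-0.001,-0.015,0,-0.002,0.65,-0.001,-0.015,0,-0.002,0.65])

```text
clock: 11.6
position: [0.4621, -0.362, 0.2368]
tcp_rot: [[-0.976, -0.217, 0.0], [-0.217, 0.976, -0.0], [-0.0, -0.0, -1.0]]
force: [0.2, 0.1, -0.9]
width: 0.0298
finger_force: 0.0
```

```bash
python3 ck.py
```

```text
clk 11.60 angle 1.153 rad 0.0990 z 0.2368 F rad -0.2 tan -0.0 z -0.9 w 0.0298
((np.float64(235.52941176470588), np.float64(213.83193277310926)), 119, (np.int64(231), np.int64(240), np.int64(207), np.int64(221)))
```

The knob dropped (3.3 px, about 8 mm) and the side force vanished. I'll open, retreat upward and check.

Call:
jog_arm(commands=[0,0,0,0,0.4,0,0,0,0,0.4,0,0,-0.15,0,0.4,0,0,-0.5,0,0.4,0,0,-1,0,0.4])

```text
clock: 12.28
position: [0.4618, -0.3616, 0.3176]
tcp_rot: [[-0.976, -0.217, -0.001], [-0.217, 0.976, 0.001], [0.001, 0.001, -1.0]]
force: [0.1, -0.7, -0.2]
width: 0.0516
finger_force: 0.0
```

Call:
jog_arm(commands=[0,0,-0.7,0,0.4,0,0,-1,0,0.4])

```text
clock: 12.52
position: [0.4624, -0.3621, 0.4008]
tcp_rot: [[-0.976, -0.217, 0.003], [-0.217, 0.976, -0.003], [-0.003, -0.004, -1.0]]
force: [0.7, 0.4, -0.8]
width: 0.0517
finger_force: 0.0
```

Call:
jog_arm(commands=[0.7,0,-0.3,0,0.4,1,0,-0.5,0,0.4,1,0,-0.5,0,0.4])

```text
clock: 12.9
position: [0.3828, -0.3796, 0.4388]
tcp_rot: [[-0.977, -0.215, 0.002], [-0.215, 0.977, -0.002], [-0.001, -0.003, -1.0]]
force: [-0.4, -0.1, -0.2]
width: 0.0513
finger_force: 0.0
```

Run:
```python
from st import *
st();s,t=snapshot("scene"),snapshot("top");a=red(s,(205,175,280,250));print(a)
for z in(.072,.080):
  for an in (1.11,1.13,1.15):
    q=2.208+an;P=np.r_[ctr+.101*np.array([np.cos(q),np.sin(q)]),z];print(z,an,proj("scene",P))
print("home0 proj err",proj("scene",np.array([.4985,-.2593,.072])),"meas 221.55 189.55")
try:
  b=red(t,(215,195,265,230));print(b,tri(a[0],b[0]))
except Exception as e:print(e)
cv2.imwrite("pics/f.png",cv2.resize(s[150:250,180:320],None,fx=5,fy=5,interpolation=cv2.INTER_CUBIC))
cv2.imwrite("pics/g.png",t)
```

```text
clk 12.90 angle 1.152 rad 0.1803 z 0.4388 F rad 0.4 tan -0.0 z -0.2 w 0.0513
((np.float64(236.73548387096776), np.float64(213.78064516129032)), 155, (np.int64(231), np.int64(242), np.int64(207), np.int64(221)))
0.072 1.11 (np.float64(234.68827450748853), np.float64(213.74986086207088))
0.072 1.13 (np.float64(235.4246352619339), np.float64(214.08123992126474))
0.072 1.15 (np.float64(236.17516397278737), np.float64(214.405140027947))
0.08 1.11 (np.float64(234.62617862919487), np.float64(210.48612090637897))
0.08 1.13 (np.float64(235.36543900514204), np.float64(210.81531814666786))
0.08 1.15 (np.float64(236.11893226952986), np.float64(211.13709090187788))
home0 proj err (np.float64(221.10763968316763), np.float64(189.71534998499098)) meas 221.55 189.55
zero-size array to reduction operation minimum which has no identityh.py:19: RuntimeWarning: Mean of empty slice.
  v,u=np.nonzero(m);return (u.mean()+x0,v.mean()+y0),len(u),(u.min()+x0,u.max()+x0,v.min()+y0,v.max()+y0)
  ret = ret.dtype.type(ret / rcount)
```

View pics/f.png

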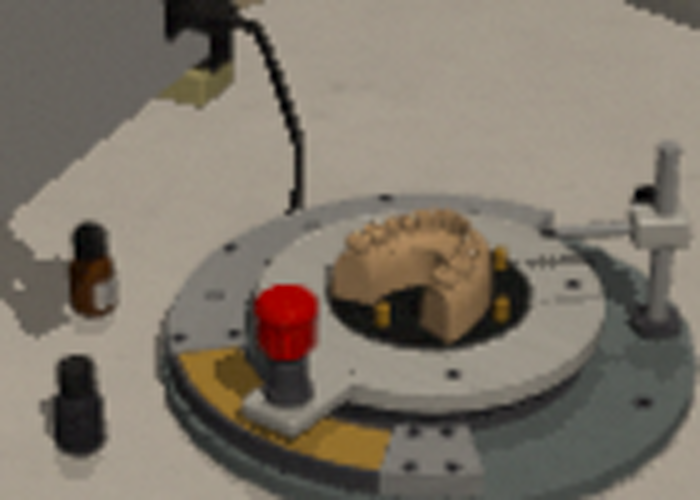

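Call:
jog_arm(commands=[0,0.5,-0.4,0,0.4,0,1,-0.6,0,0.4])

```text
clock: 13.25
position: [0.3672, -0.3002, 0.4851]
tcp_rot: [[-0.976, -0.217, 0.0], [-0.217, 0.976, 0.0], [-0.0, 0.0, -1.0]]
force: [0.6, 0.1, -0.3]
width: 0.0511
finger_force: 0.0
```

Call:
jog_arm(commands=[0,0.5,0,0,0.4,0,1,0,0,0.4])

```text
clock: 13.5
position: [0.3495, -0.2215, 0.4844]
tcp_rot: [[-0.976, -0.218, -0.0], [-0.218, 0.976, 0.0], [0.0, 0.0, -1.0]]
force: [1.0, 0.8, 0.5]
width: 0.0512
finger_force: 0.0
```

Call:
jog_arm(commands=[-0.3,0.5,0,0,0.4,-0.6,1,0,0,0.4,-0.6,1,0,0,0.4])

```text
clock: 13.88
position: [0.3798, -0.1317, 0.4844]
tcp_rot: [[-0.975, -0.221, -0.0], [-0.221, 0.975, 0.001], [0.0, 0.001, -1.0]]
force: [0.1, -0.1, 0.2]
width: 0.0511
finger_force: 0.0
```

Run:
```python
from st import *
st();s,t=snapshot("scene"),snapshot("top");a=red(s,(205,175,280,250));b=red(t,(215,195,265,230));P=tri(a[0],b[0]);print(a,b,P)
q=P[0][:2]-ctr;print(np.linalg.norm(q),np.arctan2(q[1],q[0])%(2*np.pi)-2.2)
t0=cv2.imread("pics/top0.png");s0=cv2.imread("pics/scene0.png")
for n,(x,y) in dict(black=(195,232),amber=(198,205),powder=(298,262)).items():print(n,cv2.absdiff(s,s0)[y-12:y+12,x-8:x+8].mean())
```

```text
clk 13.88 angle 0.071 rad 0.2748 z 0.4844 F rad -0.2 tan -0.0 z 0.2 w 0.0511
((np.float64(236.73548387096776), np.float64(213.78064516129032)), 155, (np.int64(231), np.int64(242), np.int64(207), np.int64(221))) ((np.float64(247.94565217391306), np.float64(209.29347826086956)), 92, (np.int64(243), np.int64(253), np.int64(204), np.int64(214))) (array([ 0.46175472, -0.36127544,  0.07247566]), np.float64(0.0005683095664922885))
0.09918849061416321 1.1546718795022173
black 1.6067708333333333
amber 1.6102430555555556
powder 1.2057291666666667
```

The knob stands at z = 72.5 mm, against 71.9 mm at home before the move, so the pin is home in the hole. The vials haven't moved and the cast is seated.

```bash
python3 -c "
from station import finish_job
print(finish_job())"
```

```text
the job is handed in; nothing more can be done
None
```

I handed the job in at about 14 s: the table was swung counter-clockwise about 1.15 rad to the sector's hole, the plunger measures home there to within about 0.6 mm, the knob is released, the cast looked seated, and the vials had not moved.

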